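# Pack the tube-rack bay with spacers and hold it tight

## Robot

A 7-joint arm with a two-finger parallel gripper is mounted at the origin on the work surface. World frame = base frame: x ahead of the robot, y to its left, z up, the work surface at z = 0. Lengths are in m, angles in rad, forces in N, time in s.
With the tool pointing down it reaches from about 0.425 to 0.925 m from the base axis. Payload 6.8 kg.
Tool frame: the origin (TCP) lies midway between the tips of the shut fingers; the grasp point (between the pads) lies r.grip_point_offset behind it (r.grip_point_offset is the distance from the TCP to the grasp point, in m); z points along the fingers, y is the line along which they close (so a half turn about z gives the same grasp; the last joint's range is limited). The gripper opens to 85 mm and grips with 20 to 120 N. Pads are 22 mm wide; open, the fingers measure 114 mm over their backs; the gripper's body (76 mm by 85 mm) begins 54 mm behind the grasp point. The pads swing forward as they close: fully open they stand 13 mm farther back than shut.
Start: joints at [-1.392, 0.477, 0.022, 1.555, -0.011, 1.109, -0.083], TCP at [0.191, 0.647, 0.231] pointing down, gripper open.
Joint ranges: [-2.96, 2.96], [-0.34, 2.1], [-1.41, 1.46], [0.24, 2.44], [-1.37, 4.51], [0.17, 1.92], [-2.96, 2.96]. Speed limits (rad/s): [2.39, 2.39, 3.14, 3.14, 3.14, 3.14, 3.14].

## Interface

Orientations are given as a rotation vector (axis times angle).
In Python, from bench import r gives the robot as it stands. The module is installed in compiled form; this text tells all that it offers.
- The arm moves only by the shell command python3 -m crank 'ROWS' [FORCE]. ROWS is JSON, a list of rows, each a list of 5 numbers: the shift along the world's x, y, z in units of 200 mm (1.0 is 200 mm), then the turn about the world's z in units of 45 degrees (1.0 is 45 degrees), then the opening, from -1 (shut) to 1 (fully open). In form: [[dx, dy, dz, turn, jaw], ...]. A call has 1 to 8 rows; each row shifts and turns the commanded pose from where the row before left it; what a row does not reach is not made up. A row lasts 1/12 s, in which the tool goes at most 41.7 mm and 7.16 degrees, less where a joint would pass 70% of its speed; a pose out of reach is approached as far as the arm can. A call with a number of a shift or a turn outside -1 to 1 is refused whole. A call with a gripper value outside its range is refused whole. The fingers move at their own pace and stop on an object; FORCE is the grip in N (left out, the last holds). Time passes only in rows, so rows that do not move let the fingers close. It gives the time, the measured TCP pose, the force, the opening and the grip force at its end, in the units of the state.
- r.get_obs(): the state, without advancing time (a new reading comes with each control period).
- r.grab_frame(name): name is "scene" or "top" or "wrist"; returns the picture (400x640x3 uint8, blue, green, red); there is no depth.
- r.camera_model(name): a dict with "fx", "fy", "cx", "cy" (pixels), "distortion" ([k1, k2, p1, p2, k3] as OpenCV has them; the pictures are not rectified), "R" (3x3) and "t" (3): a world point X has camera coordinates R X + t. Camera axes: x right, y down, z forward; pixel columns grow to the right and rows downward; lengths in m; the calibration is good to about 2 mm. A picture is of the moment at which its call begins: read the wrist's pose just before it. camera_model takes no time and is no camera call; for the wrist camera it gives the pose at the moment of the call.
- r.hand_in(): hands the job in; it is judged then, once.
The state is a dict: "clock": time; "joints": joint angles; "qvel": joint speeds; "tau": joint torques, N m; "tcp_pos": TCP position; "orientation": TCP orientation; "contact_force": force on the tool from outside, world axes, zero at the start; "moment": the same for the moment, N m; "grip_width": finger opening in m; "gripper_force": force on a finger pad.
Only numpy, scipy, OpenCV 4.12 (cv2) and the standard library are available. Lean on these libraries where they do the work, as an engineer would, in place of code of your own. Each camera call takes 0.05 s, during which the arm holds its last target. There are 200 camera calls.

## Task

In the loading bay, slide the blue tube rack by its black handle away from the blue end stop until its red pointer is well past the green clip, then stand more yellow spacers from the bench upright in the gap, beside the one already there at the stop. Add as many as it takes so that, when the rack is pushed back and the stack is felt to close up solid, the pointer stands over the green clip. Finish while still holding the rack pressed firmly (about 10 N, never ramming it) against the stack, with the unused spacers still standing and the jar, meter and tub left alone.

Things in the scene. Friction and masses are not known exactly. Their poses are not given: they have to be found in the camera images.
- bay: Fixed grey channel, a plate 140 (x) x 290 (y) mm, 12 mm thick, with two aluminium lips 10 mm high along y whose inner faces are at x = -31 and +31 mm. Origin on the bench 35 mm towards +y from the plate's middle (plate spans y = -180 to +110 mm); the deck on which spacers stand is at z = 12 mm. The rack slides along its y axis; it is turned by up to 0.25 rad on the bench.
- stop: Blue fixed end stop on the bay's deck at the +y end, 60 x 22 x 40 mm, origin at the middle of its underside; its face towards the rack is at y = +85 mm in the bay's frame, its top 52 mm above the bench.
- rack: Blue tube rack with two rows of red-capped tubes, on a sliding carriage. Origin on the deck (z = 12 mm) under the middle of the face that looks to the stop; that upright face is 56 mm wide and 45 mm high; the rack extends 84 mm from it towards the bay's -y, 28 mm to each side in x; tube caps reach 73 mm above the deck.
- carriage (a joint): Position of the rack on its track (m), equal to the width of the gap between stop and rack face: 0 = rack against the stop, grows towards the bay's -y up to 0.078. It stays where it is left; sliding friction about 1.5 N. Starts at 0.019 to 0.026.
- rack_handle (a point): Top centre of the upright black handle post on the carriage, 34 mm (bay x) by 16 mm (bay y), 87 mm above the bench, free down to about 20 mm above the bench; 147 mm behind the rack's face (towards the bay's -y), 63 mm clear of the rack's end to the post's centre.
- pointer (a point): Middle of the red pointer bar that sticks out from the carriage over the bay's +x lip, 4 mm wide, 26 mm above the bench; 20 mm behind the rack's face (bay -y).
- green_clip: Green plastic clip 28 (x) x 12 (y) x 8 mm, origin in its underside, midway in y, axes as the bay's, standing on the bay's +x flange, x = +50 mm and z = 12 mm in the bay's frame. The pointer passes above it. Marks where the pointer must end: a stack of two spacers or of three, counting the one already in the bay (the grey-white clip marks the other count), give or take 2 mm.
- grey_clip: White plastic clip 28 (x) x 12 (y) x 8 mm, origin in its underside, midway in y, axes as the bay's, standing on the bay's +x flange, x = +50 mm and z = 12 mm in the bay's frame. Not the wanted position.
- spacer1: One of three loose yellow spacers standing on the bench: an upright plate 56 mm (its x) by 16 mm (its y, the thickness) by 44 mm high, with a finger tab 30 mm (x) by 16 mm (y) in the middle of its top edge up to 68 mm; origin at the middle of its underside. About 60 g. In the bay its x lies along the bay's x (either way round).
- spacer2: One of three loose yellow spacers standing on the bench: an upright plate 56 mm (its x) by 16 mm (its y, the thickness) by 44 mm high, with a finger tab 30 mm (x) by 16 mm (y) in the middle of its top edge up to 68 mm; origin at the middle of its underside. About 60 g. In the bay its x lies along the bay's x (either way round).
- spacer3: One of three loose yellow spacers standing on the bench: an upright plate 56 mm (its x) by 16 mm (its y, the thickness) by 44 mm high, with a finger tab 30 mm (x) by 16 mm (y) in the middle of its top edge up to 68 mm; origin at the middle of its underside. About 60 g. In the bay its x lies along the bay's x (either way round).
- spacer4: Loose yellow spacer already in the bay, within 2 mm of the stop: an upright plate 56 mm (its x) by 16 mm (its y, the thickness) by 44 mm high, with a finger tab 30 mm (x) by 16 mm (y) in the middle of its top edge up to 68 mm; origin at the middle of its underside. About 60 g. In the bay its x lies along the bay's x (either way round).
- jar: Bystander: black screw-top jar, 42 mm across, 75 mm high; origin at the middle of its underside.
- meter: Bystander: flat grey glucose meter, 95 x 52 x 18 mm, lying; origin at the middle of its underside.
- tub: Bystander: orange open tub, 110 mm across, 60 mm high; origin at the middle of its underside.

How it is judged:
By the outcome, as a careful person would: the job done as asked, in the order asked, and still so for the second after the job is handed in, while the arm keeps its last pose, push and grip.
It also fails if it takes over 70 s, if anything falls off the work surface, if the arm or the gripper's body presses on something with over 40 N, if the wrist force passes 120 N, or if a joint passes its speed limit or range.

## Working session

There is one attempt and no reset: what is moved stays moved. The work goes in short steps, Python scripts to look and compute and a shell command to move; the robot and the scene stay as the last step left them, time stands still between calls to the robot, and variables do not carry over. Pictures are saved under pics/ and viewed, at most 10 in all, crops included, and the job is handed in when it is done.

```bash
mkdir -p pics; python3 - <<'E'
from bench import r
import cv2
print(r.get_obs(), r.grip_point_offset)
for n in("scene","top"):
    cv2.imwrite(f"pics/{n}0.png",r.grab_frame(n))
    print(n,r.camera_model(n))
E
```

```text
{'clock': 0.0, 'joints': array([-1.39212216,  0.47780973,  0.02237284,  1.55646875, -0.01151144,
        1.10931386, -0.08309401]), 'qvel': array([ 3.38977343e-04, -1.67568195e-05,  4.76252609e-04,  2.91478345e-03,
        2.00430176e-05,  1.25627506e-03, -8.04299638e-04]), 'tau': array([ 2.38128911e-05, -5.96457803e+01,  1.60783600e+00, -2.81192708e+01,
        1.24084359e-02,  9.52425442e-03,  1.90153071e-05]), 'tcp_pos': array([0.19079089, 0.64684259, 0.23031261]), 'orientation': array([-4.48915054e-01, -3.10922772e+00,  2.93258993e-03]), 'contact_force': array([-0.0331821 , -0.09247521, -0.39439188]), 'moment': array([ 0.00402422, -0.0083403 ,  0.027378  ]), 'gripper_force': 0.0, 'grip_width': 0.08534569263536963} 0.0187
scene {'fx': 414.72470168541463, 'fy': 414.72470168541463, 'cx': 318.95537770075447, 'cy': 199.51019550477338, 'distortion': array([-0.02165834,  0.        ,  0.        ,  0.        ,  0.        ]), 'R': array([[ 0.81772533,  0.57544153,  0.01386804],
       [ 0.45677753, -0.63406185, -0.62395501],
       [-0.35025643,  0.51655842, -0.78133721]]), 't': array([-0.53141037, -0.14777488,  1.02444479])}
top {'fx': 397.9085457040808, 'fy': 397.9085457040808, 'cx': 322.4622093861526, 'cy': 195.47178631146832, 'distortion': array([0.01960784, 0.        , 0.        , 0.        , 0.        ]), 'R': array([[-0.01241766, -0.99963453, -0.02401271],
       [-0.98220905,  0.01669436, -0.18704728],
       [ 0.1873798 ,  0.02126281, -0.98205738]]), 't': array([0.12530053, 0.59714622, 0.72514536])}
```

View pics/top0.png

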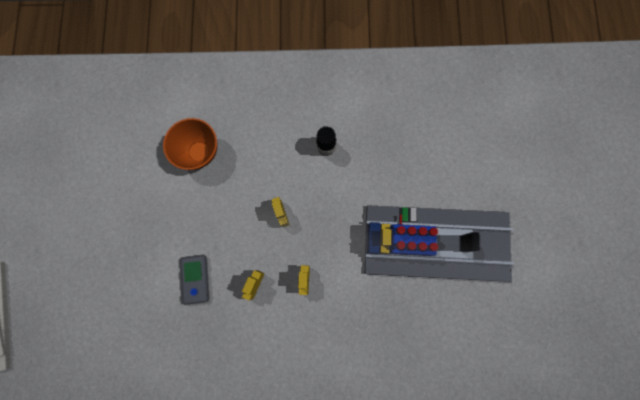

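View pics/scene0.png

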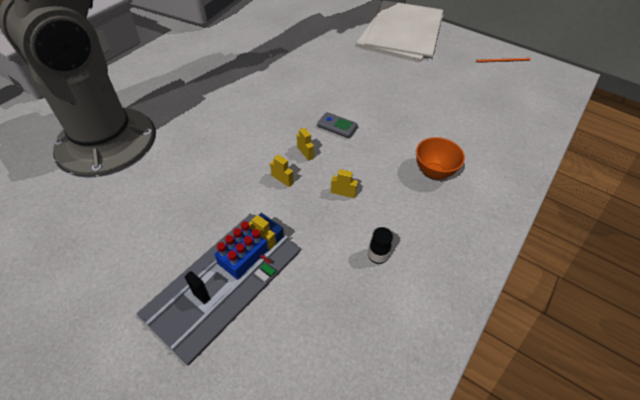

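The bay is roughly parallel to world −y/+y at pixels (367–510, 206–280), with the stop on the left. Green clip at about (405,214), grey clip at (413,214). Loose spacers are at (280,211), (253,285) and (303,280). Next I'll zoom in and fit the poses.

```bash
python3 - <<'E'
import cv2,numpy as np
t=cv2.imread("pics/top0.png")
cv2.imwrite("pics/c1.png",cv2.resize(t[195:290,360:520],None,fx=5,fy=5,interpolation=cv2.INTER_CUBIC))
E
cat > h.py <<'E'
import cv2,numpy as np
from bench import r
from scipy.optimize import minimize
def proj(cm,X):
    X=np.asarray(X,float).reshape(-1,3)
    return cv2.projectPoints(X,cv2.Rodrigues(cm["R"])[0],cm["t"],np.array([[cm["fx"],0,cm["cx"]],[0,cm["fy"],cm["cy"]],[0,0,1]]),cm["distortion"])[0][:,0]
def w(cm,uv,z):
    K=np.array([[cm["fx"],0,cm["cx"]],[0,cm["fy"],cm["cy"]],[0,0,1]])
    n=cv2.undistortPoints(np.asarray(uv,float).reshape(-1,1,2),K,cm["distortion"])[:,0]
    d=np.c_[n,np.ones(len(n))]@cm["R"]; c=-cm["R"].T@cm["t"]
    return c+d*((z-c[2])/d[:,2])[:,None]
def box(x,y,z0,z1): return np.array([[a,b,c] for a in(-x,x) for b in(-y,y) for c in(z0,z1)])
SP=[box(.028,.008,0,.044),box(.015,.008,.044,.068)]
def rot(p,X): c,s=np.cos(p[2]),np.sin(p[2]); return X@np.array([[c,s,0],[-s,c,0],[0,0,1]])+[p[0],p[1],0]
def sil(cm,p,S=8):
    m=np.zeros((400*S//2,640*S//2),np.uint8)
    for B in SP:
        h=cv2.convexHull(((proj(cm,rot(p,B))+.5)*S/2*16).astype(np.int32))
        cv2.fillConvexPoly(m,h,255,shift=4)
    return cv2.resize(m,(640,400),interpolation=cv2.INTER_AREA)/255.
def ymask(im):
    h=cv2.cvtColor(im,cv2.COLOR_BGR2HSV); return cv2.inRange(h,(18,110,40),(36,255,255))
def fit(p0,views):
    # views: list of (cm, mask)
    def f(p):
        e=0
        for cm,m in views:
            s=sil(cm,p); k=cv2.dilate((s>0).astype(np.uint8),np.ones((13,13)))>0
            e+=(np.abs(s-m/255.)*k).sum()+.3*max(0,s.sum()*0)
        return e
    best=None
    for a in np.arange(0,np.pi,np.pi/6):
        q=minimize(f,[p0[0],p0[1],a],method="Nelder-Mead",options=dict(initial_simplex=np.array([p0[0],p0[1],a])+np.array([[0,0,0],[.01,0,0],[0,.01,0],[0,0,.3]]),xatol=2e-4,fatol=.2,maxiter=120))
        if best is None or q.fun<best.fun:best=q
    return best.x,best.fun
E
python3 - <<'E'
from h import *
vs=[]
for n in("top","scene"):
    vs.append((r.camera_model(n),ymask(cv2.imread(f"pics/{n}0.png"))))
for n,uv in(("A",(280,211)),("B",(253,285)),("C",(303,280)),("bay",(387,238))):
    p0=w(vs[0][0],uv,.04)[0]
    print(n,p0,*[np.round(fit(p0,v),4) if 0 else fit(p0,v) for v in(vs,vs[:1])])
E
```

```text
A [0.57211222 0.20237813 0.04      ] (array([0.57227913, 0.20396418, 0.36704656]), np.float64(101.6235294117647)) (array([0.57508855, 0.20550448, 0.35832486]), np.float64(51.50980392156862))
B [0.4282072 0.2535803 0.04     ] (array([ 0.42769881,  0.25756712, -0.42617647]), np.float64(86.44313725490196)) (array([ 0.42926245,  0.25761158, -0.43034292]), np.float64(35.4078431372549))
C [0.4364179  0.15665205 0.04      ] (array([0.43692292, 0.15619523, 3.05082891]), np.float64(88.49803921568628)) (array([0.43780246, 0.15652883, 3.08380828]), np.float64(27.105882352941173))
bay [ 0.51514213 -0.00883381  0.04      ] (array([ 5.14926935e-01, -2.14721571e-03,  2.90806166e+00]), np.float64(458.54117647058825)) (array([ 0.51632573, -0.00525105,  3.00501252]), np.float64(95.09411764705881))
```

View pics/c1.png

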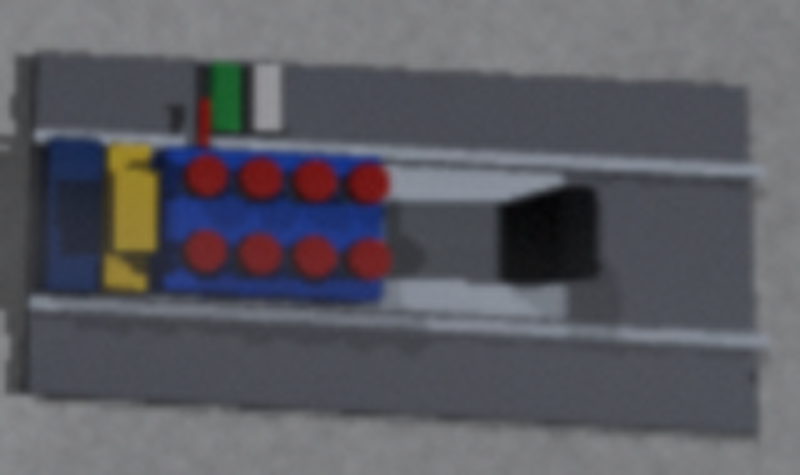

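The crop shows the stop on the left, then a yellow spacer, then the rack with its pointer at crop (204,115). The green clip is at crop (228,97) and the white clip is behind it at (267,97). Black handle post: crop (550,230).

```bash
python3 - <<'E'
from h import *
cm=r.camera_model("top")
c=lambda *a:np.array(a,float)/5+[360,195]-.4
P=w(cm,c((38,53),(746,86),(757,436),(30,396)),.012)[:,:2]
M=np.array([[.07,.11],[.07,-.18],[-.07,-.18],[-.07,.11]])
# lips z=.022 inner/outer
from scipy.optimize import least_squares
f=lambda p:(rot(p,np.c_[M,np.zeros(4)])[:,:2]-P).ravel()
q=least_squares(f,[.5,-.1,0]);p=q.x;print(p,np.round(q.fun*1e3,1))
np.save("bay.npy",p)
inv=lambda X:(X[:,:2]-p[:2])@np.array([[np.cos(p[2]),-np.sin(p[2])],[np.sin(p[2]),np.cos(p[2])]])
print("green,grey",inv(w(cm,c((228,97),(267,97)),.020)))
print("pointer",inv(w(cm,c((204,115)),.026)))
H=w(cm,c((563,186),(597,189),(597,278),(563,275)),.087);print("handle right edge corners",inv(H),H)
ps=np.array([.51633,-.00525,0]);print("sp4",inv(ps[None]))
o=r.get_obs();R=cv2.Rodrigues(o["orientation"])[0];print(R)
y=rot(p,np.array([[0,1,0.],[0,.085,0],[0,.059-.0,0],[0,-.085,0]]));print(y)
E
```

```text
[ 0.50915392 -0.0789237  -0.06380831] [ 0.4  1.2  0.2 -1.3 -0.4 -2.2 -0.2  2.2]
green,grey [[0.05383844 0.03187451]
 [0.05460019 0.01613604]]
pointer [[0.04513667 0.04245489]]
handle right edge corners [[ 0.0165878  -0.07886071]
 [ 0.01610346 -0.09114096]
 [-0.01639946 -0.09039554]
 [-0.01594961 -0.07821838]] [[ 0.52067941 -0.15868164  0.087     ]
 [ 0.51941301 -0.17090601  0.087     ]
 [ 0.48702376 -0.16808956  0.087     ]
 [ 0.48824917 -0.15596587  0.087     ]]
sp4 [[0.00246367 0.07398135]]
[[-9.59155214e-01  2.82880092e-01 -3.59088788e-04]
 [ 2.82880303e-01  9.59153933e-01 -1.57071873e-03]
 [-9.99036366e-05 -1.60814221e-03 -9.99998702e-01]]
[[ 0.57291894  0.91904124  0.        ]
 [ 0.51457395  0.00590332  0.        ]
 [ 0.51291606 -0.02004377  0.        ]
 [ 0.50373389 -0.16375072  0.        ]]
```

The green clip is at bay y ≈ 32 mm, which matches a two-spacer stack (33 mm). So one more spacer is needed. I'll move to the handle now.

```bash
python3 -m crank '[[0.12,-0.13,0,0.1,1],[0.12,-0.13,0,0.1,1],[0.12,-0.13,0,0.08,1],[0.12,-0.13,0,0,1],[0.12,-0.13,0,0,1],[0.12,-0.13,0,0,1],[0.12,-0.13,0,0,1],[0.12,-0.13,0,0,1]]'
python3 -m crank '[[0.12,-0.15,0,0,1],[0.12,-0.15,0,0,1],[0.12,-0.15,0,0,1],[0.06,-0.18,0,0,1],[0,-0.18,0,0,1],[0,-0.18,0,0,1],[0,-0.18,0,0,1],[0,-0.18,0,0,1]]'
```

```text
clock: 0.77
tcp_pos: [0.3837, 0.4378, 0.231]
orientation: [-0.105, -3.139, 0.001]
contact_force: [-0.7, 0.8, -0.1]
grip_width: 0.0855
gripper_force: 0.0
clock: 1.43
tcp_pos: [0.4664, 0.1675, 0.231]
orientation: [-0.105, -3.139, 0.0]
contact_force: [0.7, -0.2, -0.1]
grip_width: 0.0855
gripper_force: 0.0
```

```bash
python3 -m crank '[[0.02,-0.17,0,0,0],[0.02,-0.17,0,0,0],[0.02,-0.17,0,0,0],[0.02,-0.17,0,0,0],[0.02,-0.17,0,0,0],[0.02,-0.17,0,0,0],[0.02,-0.17,0,0,0],[0.02,-0.17,0,0,0]]'
python3 -m crank '[[0.02,-0.17,-0.1,0,0],[0.01,-0.12,-0.15,0,0],[0,0,-0.15,0,0],[0,0,0,0,0],[0,0,0,0,0],[0,0,0,0,0]]'
python3 - <<'E'
from h import *
o=r.get_obs();print(o)
cm=r.camera_model("wrist");cv2.imwrite("pics/w1.png",r.grab_frame("wrist"))
b=np.load("bay.npy")
print(proj(cm,rot(b,np.array([[x,-.0845+y,.087] for x in(-.017,.017) for y in(-.008,.008)]))))
E
```

```text
clock: 2.1
tcp_pos: [0.4986, -0.1042, 0.2312]
orientation: [-0.105, -3.14, -0.0]
contact_force: [1.3, 0.3, -0.2]
grip_width: 0.0428
gripper_force: 0.0
clock: 2.6
tcp_pos: [0.5056, -0.1598, 0.1523]
orientation: [0.103, 3.139, 0.0]
contact_force: [0.3, 0.4, 0.5]
grip_width: 0.0428
gripper_force: 0.0
{'clock': 2.6, 'joints': array([-0.12008283,  0.34934491,  0.37942922,  1.99825817, -0.17421243,
        0.82402236,  1.86251739]), 'qvel': array([-8.02529758e-03, -2.23150487e-02,  6.53871435e-04, -1.55219938e-02,
        3.11289767e-05, -4.38422765e-03,  3.02952292e-03]), 'tau': array([ 5.72852790e-01, -4.14448571e+01,  4.61248755e+00, -2.18121439e+01,
        2.34592042e-02,  4.02578269e-02,  3.08334354e-03]), 'tcp_pos': array([ 0.5056233 , -0.15977238,  0.1523386 ]), 'orientation': array([1.02967674e-01, 3.13919787e+00, 4.60712013e-04]), 'contact_force': array([0.31093706, 0.37931666, 0.47242243]), 'moment': array([ 0.02493953, -0.02618624,  0.02951056]), 'gripper_force': 0.0, 'grip_width': 0.04282909411316479}
[[296.90066704 194.94631209]
 [322.77776861 194.92117576]
 [297.89512935 244.77167197]
 [322.50424825 244.75429506]]
```

View pics/w1.png

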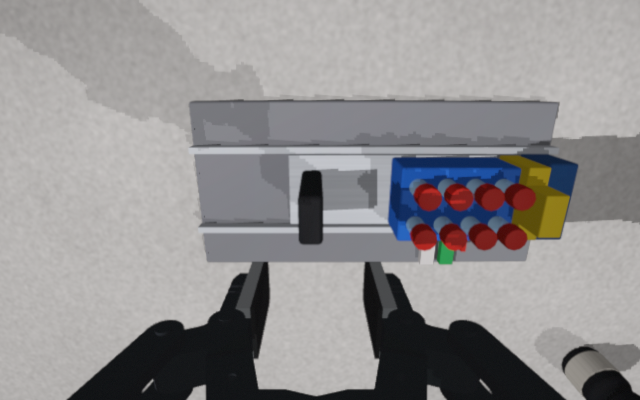

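The handle (299–323, 193–244) is within 1–2 mm of the predicted position. Going down to grip it.

```bash
python3 -m crank '[[-0.01,-0.015,-0.1,0,0],[0,0,-0.12,0,0],[0,0,-0.12,0,0],[0,0,-0.12,0,0],[0,0,-0.08,0,0],[0,0,0,0,0]]' 60
python3 -m crank '[[0,0,0,0,-1],[0,0,0,0,-1],[0,0,0,0,-1],[0,0,0,0,-1],[0,0,0,0,-1],[0,0,0,0,-1]]' 60
```

```text
clock: 3.15
tcp_pos: [0.5025, -0.162, 0.0422]
orientation: [-0.102, -3.138, -0.002]
contact_force: [-1.1, 1.3, 0.9]
grip_width: 0.0427
gripper_force: 0.0
clock: 3.65
tcp_pos: [0.5046, -0.1635, 0.0453]
orientation: [0.104, 3.136, 0.0]
contact_force: [-0.3, 0.9, 7.3]
grip_width: 0.0152
gripper_force: 59.4
```

```bash
python3 -m crank '[[-0.002,-0.028,0,0,-1],[-0.002,-0.03,0,0,-1],[-0.002,-0.03,0,0,-1],[-0.002,-0.03,0,0,-1],[-0.002,-0.03,0,0,-1],[-0.002,-0.03,0,0,-1],[-0.002,-0.03,0,0,-1],[-0.002,-0.028,0,0,-1]]'
python3 -m crank '[[0,0,0,0,-1],[0,0,0,0,-1]]'
```

```text
clock: 4.32
tcp_pos: [0.5015, -0.211, 0.0453]
orientation: [0.104, 3.136, -0.0]
contact_force: [-0.2, 2.6, 7.5]
grip_width: 0.0155
gripper_force: 59.3
clock: 4.48
tcp_pos: [0.5015, -0.212, 0.0453]
orientation: [0.106, 3.136, -0.002]
contact_force: [0.1, -0.9, 8.5]
grip_width: 0.0154
gripper_force: 59.5
```

```bash
python3 -m crank '[[0,0,0,0,0],[0,0,0,0,0],[0,0,0,0,0],[0,0,0.15,0,0],[0,0,0.15,0,0],[0,0,0.15,0,0],[0,0,0.15,0,0],[0,0,0.05,0,0]]'
python3 -m crank '[[-0.02,0.13,0,-0.15,0.4],[-0.02,0.13,0,-0.15,0.4],[-0.02,0.13,0,-0.15,0.4],[-0.02,0.13,0,-0.15,0.4],[-0.02,0.13,0,-0.15,0.4],[-0.02,0.13,0,-0.15,0.4],[-0.02,0.13,0,-0.15,0.4],[-0.02,0.13,0,-0.15,0.4]]'
python3 -m crank '[[-0.02,0.13,0,-0.15,0.4],[-0.02,0.13,0,-0.15,0.4],[-0.02,0.13,0,-0.15,0.4],[-0.02,0.13,0,-0.15,0.4],[-0.02,0.13,0,-0.15,0.4],[-0.02,0.13,0,-0.05,0.4],[0,0,0,0,0.4],[0,0,0,0,0.4]]'
cat >> h.py <<'E'
def yaw(o): R=cv2.Rodrigues(o["orientation"])[0]; return np.degrees(np.arctan2(R[1,1],R[0,1]))
E
python3 - <<'E'
from h import *
o=r.get_obs();print(o["joints"],o["tcp_pos"],yaw(o))
cm=r.camera_model("wrist");im=r.grab_frame("wrist");cv2.imwrite("pics/w2.png",im)
ct=r.camera_model("top");t=r.grab_frame("top");cv2.imwrite("pics/t2.png",t)
print(fit([.4375,.1563],[(cm,ymask(im))]))
E
```

```text
clock: 5.15
tcp_pos: [0.5015, -0.2115, 0.1773]
orientation: [0.105, 3.134, -0.002]
contact_force: [0.8, -1.0, -0.2]
grip_width: 0.0431
gripper_force: 0.0
clock: 5.82
tcp_pos: [0.4669, -0.0014, 0.1729]
orientation: [-1.526, -2.745, 0.001]
contact_force: [0.8, 0.2, 0.4]
grip_width: 0.06
gripper_force: 0.0
clock: 6.48
tcp_pos: [0.443, 0.1547, 0.1728]
orientation: [-2.29, -2.151, 0.001]
contact_force: [-0.5, -1.3, -0.1]
grip_width: 0.0599
gripper_force: 0.0
[-0.93180006  0.2280959   0.53532845  2.11982768 -0.15655172  0.83168378
 -0.36440867] [0.44298798 0.15472149 0.17284634] -3.582449497066701
(array([0.43667727, 0.15491312, 3.07981947]), np.float64(136.87450980392157))
```

View pics/w2.png

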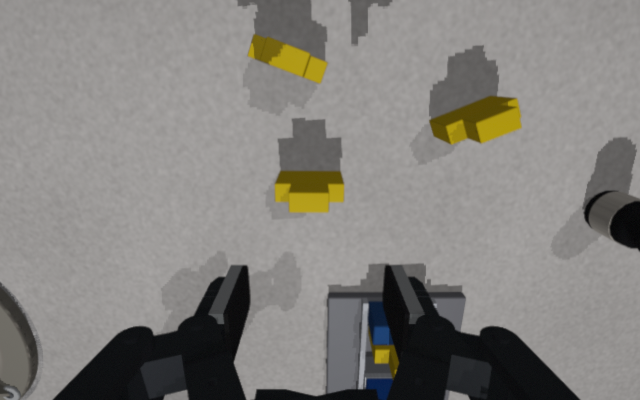

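Spacer C is straight ahead at pixels (276–343, 172–212), and its yaw matches the tool. Grasping it now.

```bash
python3 -m crank '[[-0.03,0.004,-0.1,0,0.4],[0,0,-0.12,0,0.4],[0,0,-0.12,0,0.4],[0,0,-0.12,0,0.4],[0,0,-0.1,0,0.4],[0,0,-0.07,0,0.4],[0,0,0,0,0.4],[0,0,0,0,0.4]]' 30
python3 -m crank '[[0,0,0,0,-1],[0,0,0,0,-1],[0,0,0,0,-1],[0,0,0,0,-1],[0,0,0,0,-1],[0,0,0,0,-1]]' 30
```

```text
clock: 7.25
tcp_pos: [0.4376, 0.1525, 0.047]
orientation: [2.297, 2.143, -0.003]
contact_force: [-0.6, -0.0, 0.8]
grip_width: 0.0601
gripper_force: 0.0
clock: 7.75
tcp_pos: [0.4385, 0.1543, 0.0483]
orientation: [2.294, 2.146, 0.003]
contact_force: [-0.9, -0.6, 7.9]
grip_width: 0.0292
gripper_force: 33.6
```

```bash
python3 -m crank '[[0,0,0.05,0,-1],[0,0,0.11,0,-1],[0,0,0.11,0,-1],[0,0,0.11,0,-1],[0,0,0.11,0,-1],[0,0,0.11,0,-1]]' 40
python3 -m crank '[[0.04,-0.1,0,0,-1],[0.05,-0.12,0,0,-1],[0.05,-0.12,0,0,-1],[0.05,-0.12,0,0,-1],[0.05,-0.12,0,0,-1],[0.05,-0.12,0,0,-1],[0.05,-0.12,0,0,-1],[0.03,-0.07,0,0,-1]]'
python3 -m crank '[[0,0,0,0,-1],[0,0,0,0,-1],[0,0,0,0,-1]]'
python3 - <<'E'
from h import *
o=r.get_obs();print(o["tcp_pos"],yaw(o),o["joints"])
cm=r.camera_model("wrist");im=r.grab_frame("wrist")
b=np.load("bay.npy")
# overlay: lips inner edges top z=.022, stop face, clips
L=[([-.031,-.18,.022],[-.031,.11,.022]),([.031,-.18,.022],[.031,.11,.022]),([-.03,.085,.052],[.03,.085,.052]),([.07,-.18,.012],[.07,.11,.012]),([-.07,-.18,.012],[-.07,.11,.012])]
d=im.copy()
for a,c in L:
    q=proj(cm,rot(b,np.array([a,c]))); cv2.line(d,*[tuple(int(v) for v in np.clip(k,-999,2000)) for k in q],(255,0,255),1)
cv2.imwrite("pics/w3raw.png",im)
t=r.grab_frame("top");ct=r.camera_model("top")
e=t.copy()
for a,c in L:
    q=proj(ct,rot(b,np.array([a,c]))); cv2.line(e,*[tuple(int(round(v*16)) for v in k) for k in q],(255,0,255),1,shift=4)
e=cv2.resize(e[190:290,360:520],(640,400),interpolation=cv2.INTER_CUBIC)
cv2.imwrite("pics/w3.png",cv2.resize(np.vstack([d,e]),(480,600)) )
E
```

```text
clock: 8.25
tcp_pos: [0.4374, 0.1538, 0.169]
orientation: [-2.295, -2.146, -0.0]
contact_force: [0.5, 0.3, 0.2]
grip_width: 0.0291
gripper_force: 39.6
clock: 8.92
tcp_pos: [0.5122, -0.0269, 0.1682]
orientation: [2.296, 2.142, 0.0]
contact_force: [-0.5, -0.1, -0.3]
grip_width: 0.0291
gripper_force: 39.7
clock: 9.17
tcp_pos: [0.5112, -0.023, 0.1675]
orientation: [-2.293, -2.146, -0.0]
contact_force: [0.4, 0.6, -0.8]
grip_width: 0.0293
gripper_force: 39.7
[ 0.51122555 -0.02295845  0.16745625] -3.7855994192206723 [-0.57619146  0.3253162   0.60909032  2.03648219 -0.24656495  0.85101707
  0.10631005]
```

View pics/w3.png

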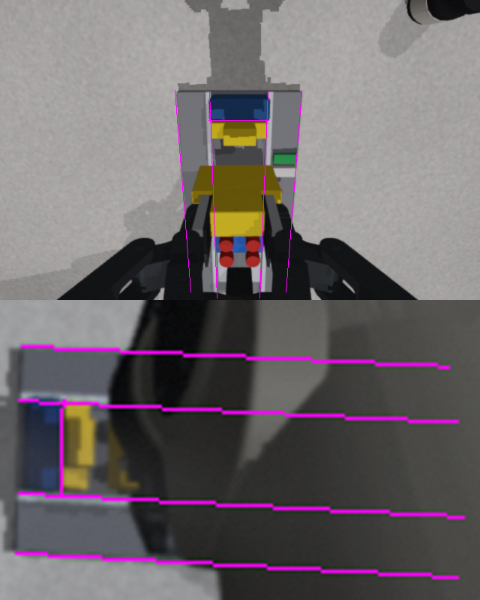

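The overlay of the bay model matches both views. Now I'll check how the held spacer sits relative to the TCP and the lips.

```bash
python3 - <<'E'
from h import *
im=cv2.imread("pics/w3raw.png");cm=r.camera_model("wrist");o=r.get_obs()
b=np.load("bay.npy");S=4
u,v0,v1=200,110,290
d=cv2.resize(im[v0:v1,u:u+200],None,fx=S,fy=S)[:600]
def ln(X,col):
    q=(proj(cm,X)-[u-.5,v0-.5])*S
    cv2.line(d,*[tuple(int(x) for x in k) for k in q],col,1)
for x in(-.031,.031): ln(rot(b,np.array([[x,.0,.022],[x,.11,.022]])),(255,0,255))
for y in(.085,): ln(rot(b,np.array([[-.03,y,.052],[.03,y,.052]])),(255,0,255))
for x in(.036,.064): ln(rot(b,np.array([[x,.027,.02],[x,.039,.02]])),(255,0,255))
p=[*o["tcp_pos"][:2],np.radians(yaw(o))]; h=o["tcp_pos"][2]-.0483
for a,c in(([-.028,.008,0],[.028,.008,0]),([-.028,.008,.044],[.028,.008,.044]),([-.015,.008,.068],[.015,.008,.068]),([-.028,.008,0],[-.028,.008,.044]),([.028,.008,0],[.028,.008,.044])):
    ln(rot(p,np.array([a,c]))+[0,0,h],(255,255,0))
cv2.imwrite("pics/w3c.png",d)
E
```

```text
(no output)
```

View pics/w3c.png

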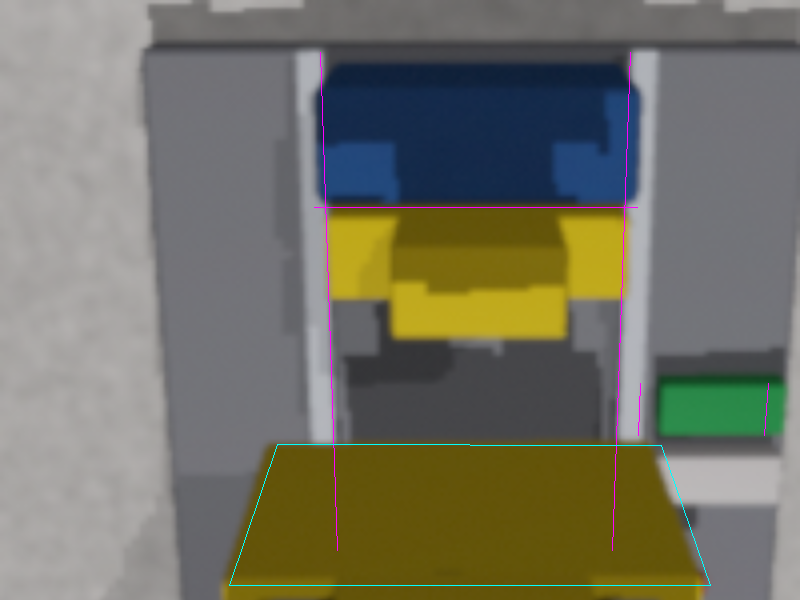

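The held spacer sits ~0.8 mm towards −x of the TCP, and the lips are centred. I'll correct x by about 2.7 mm and y by −1 mm, then lower.

```bash
python3 -m crank '[[0.013,-0.005,0,0,-1],[0,0,-0.08,0,-1],[0,0,-0.1,0,-1],[0,0,-0.1,0,-1],[0,0,-0.06,0,-1],[0,0,-0.03,0,-1],[0,0,0,0,-1],[0,0,0,0,-1]]'
python3 -m crank '[[0,0,-0.03,0,-1],[0,0,-0.03,0,-1],[0,0,-0.03,0,-1],[0,0,-0.03,0,-1],[0,0,-0.02,0,-1],[0,0,0,0,-1],[0,0,0,0,-1]]'
```

```text
clock: 9.93
tcp_pos: [0.5147, -0.0249, 0.0936]
orientation: [2.294, 2.146, 0.0]
contact_force: [0.2, -0.4, -1.6]
grip_width: 0.029
gripper_force: 39.7
clock: 10.52
tcp_pos: [0.5141, -0.0251, 0.065]
orientation: [-2.294, -2.145, 0.001]
contact_force: [-0.1, -0.4, -0.9]
grip_width: 0.029
gripper_force: 39.7
```

```bash
python3 -m crank '[[0,0,-0.01,0,-1],[0,0,-0.008,0,-1],[0,0,-0.005,0,-1],[0,0,0,0,-1],[0,0,0,0,-1]]'
```

```text
clock: 10.93
tcp_pos: [0.5143, -0.0249, 0.0607]
orientation: [-2.294, -2.146, -0.0]
contact_force: [0.3, -0.7, -1.0]
grip_width: 0.0289
gripper_force: 39.7
```

```bash
python3 -m crank '[[0,0,-0.004,0,-1],[0,0,0,0,-1],[0,0,0,0,-1]]'
```

```text
clock: 11.18
tcp_pos: [0.5144, -0.025, 0.0604]
orientation: [-2.295, -2.146, -0.001]
contact_force: [-2.1, -0.4, 5.7]
grip_width: 0.029
gripper_force: 40.3
```

```bash
python3 -m crank '[[0,0,0,0,0.2],[0,0,0,0,0.2],[0,0,0,0,0.2],[0,0,0.03,0,0.2],[0,0,0.1,0,0.2],[0,0,0.15,0,0.2],[0,0,0.15,0,0.2],[0,0,0.12,0,0.2]]'
python3 -m crank '[[0,-0.07,0,0.15,0],[-0.01,-0.07,0,0.15,0],[0,-0.07,0,0.15,0],[-0.01,-0.07,0,0.15,0],[-0.01,-0.07,0,0.15,0],[0,-0.07,0,0.15,0],[-0.01,-0.07,0,0.15,0],[0,-0.07,0,0.15,0]]'
python3 -m crank '[[-0.01,-0.07,0,0.15,0],[-0.01,-0.07,0,0.15,0],[0,-0.07,0,0.15,0],[0,-0.07,0,0.15,0],[0,-0.07,0,0.15,0],[0,0,0,0.05,0],[0,0,0,0,0],[0,0,0,0,0]]'
python3 - <<'E'
from h import *
o=r.get_obs();print(o["tcp_pos"],yaw(o),o["joints"])
cm=r.camera_model("wrist");im=r.grab_frame("wrist");cv2.imwrite("pics/w4.png",im)
b=np.load("bay.npy")
print("rack face/h",proj(cm,rot(b,np.array([[x,.014-.147+y,.087] for x in(-.017,.017) for y in(-.008,.008)]))))
E
```

```text
clock: 11.85
tcp_pos: [0.5146, -0.0253, 0.1721]
orientation: [2.295, 2.145, 0.001]
contact_force: [0.7, -0.6, -0.6]
grip_width: 0.051
gripper_force: 0.0
clock: 12.52
tcp_pos: [0.5059, -0.1378, 0.1703]
orientation: [-1.062, -2.957, 0.0]
contact_force: [-0.0, -1.0, 0.3]
grip_width: 0.0425
gripper_force: 0.0
clock: 13.18
tcp_pos: [0.5022, -0.207, 0.1701]
orientation: [-0.108, -3.14, -0.0]
contact_force: [-0.3, 0.3, 1.1]
grip_width: 0.0425
gripper_force: 0.0
[ 0.50221607 -0.20700903  0.17010594] 86.04613059121014 [ 0.01447605  0.34021144  0.3226584   1.95059228 -0.13882247  0.87191912
  1.91124231]
rack face/h [[296.46106983 187.55753196]
 [320.48102326 187.45650043]
 [297.56591846 234.32880181]
 [320.49674006 234.24269976]]
```

View pics/w4.png

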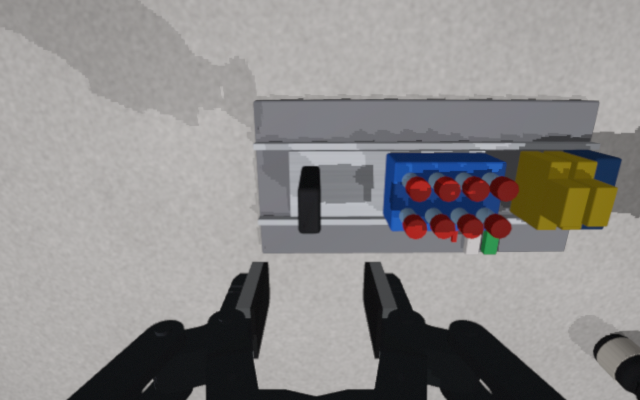

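The second spacer stands upright beside the first. The pointer (453,237) is past both clips, and the handle is where I left it. I'll grip the handle again.

```bash
python3 -m crank '[[-0.004,-0.022,-0.08,0,0],[0,0,-0.12,0,0],[0,0,-0.12,0,0],[0,0,-0.12,0,0],[0,0,-0.11,0,0],[0,0,-0.07,0,0],[0,0,0,0,0],[0,0,0,0,0]]' 60
python3 -m crank '[[0,0,0,0,-1],[0,0,0,0,-1],[0,0,0,0,-1],[0,0,0,0,-1],[0,0,0,0,-1],[0,0,0,0,-1]]' 60
```

```text
clock: 13.9
tcp_pos: [0.5013, -0.2107, 0.0456]
orientation: [-0.105, -3.138, -0.001]
contact_force: [0.3, -0.2, 0.0]
grip_width: 0.0431
gripper_force: 0.0
clock: 14.4
tcp_pos: [0.5025, -0.2115, 0.0473]
orientation: [0.105, 3.138, -0.0]
contact_force: [-1.0, 1.0, 7.3]
grip_width: 0.0153
gripper_force: 59.1
```

```bash
python3 -m crank '[[0.001,0.02,0,0,-1],[0.001,0.025,0,0,-1],[0.002,0.025,0,0,-1],[0.002,0.025,0,0,-1],[0.002,0.025,0,0,-1],[0.001,0.015,0,0,-1],[0,0,0,0,-1]]'
python3 -m crank '[[0,0.006,0,0,-1],[0.001,0.006,0,0,-1],[0,0.006,0,0,-1],[0,0,0,0,-1]]'
```

```text
clock: 14.98
tcp_pos: [0.5043, -0.184, 0.0472]
orientation: [0.104, 3.138, -0.0]
contact_force: [-1.2, 1.6, 9.1]
grip_width: 0.0154
gripper_force: 59.5
clock: 15.32
tcp_pos: [0.5045, -0.1812, 0.0472]
orientation: [0.105, 3.137, -0.001]
contact_force: [-1.5, 0.0, 7.9]
grip_width: 0.0151
gripper_force: 59.4
```

```bash
python3 -m crank '[[0,0.005,0,0,-1],[0,0.005,0,0,-1],[0.001,0,0,0,-1],[0,0,0,0,-1]]'
python3 -m crank '[[0,0.005,0,0,-1],[0,0.005,0,0,-1],[0.001,0,0,0,-1],[0,0,0,0,-1]]'
```

```text
clock: 15.65
tcp_pos: [0.5046, -0.1792, 0.0472]
orientation: [0.105, 3.138, -0.001]
contact_force: [-1.0, -0.9, 9.3]
grip_width: 0.0156
gripper_force: 59.4
clock: 15.98
tcp_pos: [0.5048, -0.1774, 0.0472]
orientation: [0.105, 3.138, -0.001]
contact_force: [-1.4, -0.7, 9.1]
grip_width: 0.0159
gripper_force: 59.5
```

```bash
for i in 1 2; do python3 -m crank '[[0,0.005,0,0,-1],[0,0.003,0,0,-1],[0,0,0,0,-1],[0,0,0,0,-1]]' | grep -E "tcp|contact"; done
```

```text
tcp_pos: [0.5048, -0.1759, 0.0472]
contact_force: [-0.4, -1.7, 8.4]
tcp_pos: [0.5049, -0.1743, 0.0472]
contact_force: [-0.8, -1.1, 8.2]
```

```bash
python3 -m crank '[[0,0.004,0,0,-1],[0,0,0,0,-1],[0,0,0,0,-1]]' | grep -E "tcp|contact"; python3 -m crank '[[0,0.004,0,0,-1],[0,0,0,0,-1],[0,0,0,0,-1]]' | grep -E "tcp|contact"
```

```text
tcp_pos: [0.505, -0.1736, 0.0473]
contact_force: [-1.5, -1.8, 8.1]
tcp_pos: [0.505, -0.1731, 0.0473]
contact_force: [-0.8, -1.6, 6.2]
```

```bash
python3 -m crank '[[0,0.004,0,0,-1],[0,0,0,0,-1],[0,0,0,0,-1]]' | grep -E "tcp|contact"; python3 -m crank '[[0,0.004,0,0,-1],[0,0,0,0,-1],[0,0,0,0,-1]]' | grep -E "tcp|contact"
```

```text
tcp_pos: [0.505, -0.1731, 0.0473]
contact_force: [-0.5, -4.3, 6.6]
tcp_pos: [0.505, -0.1731, 0.0473]
contact_force: [0.2, -7.2, 5.0]
```

```bash
python3 -m crank '[[0,0.005,0,0,-1],[0,0,0,0,-1],[0,0,0,0,-1],[0,0,0,0,-1],[0,0,0,0,-1]]' | grep -E "tcp|contact|grip"
python3 - <<'E'
from h import *
o=r.get_obs()
for n in("scene","wrist"): 
    im=r.grab_frame(n)
    cv2.imwrite(f"pics/{n}5.png",im)
f=[r.get_obs()["contact_force"]]
s=cv2.imread("pics/scene5.png")[190:350,200:420];w_=cv2.imread("pics/wrist5.png")
cv2.imwrite("pics/f5.png",np.vstack([cv2.resize(s,(440,320),interpolation=cv2.INTER_CUBIC),cv2.resize(w_,(440,275))]))
print(f)
E
```

```text
tcp_pos: [0.505, -0.1731, 0.0473]
contact_force: [0.8, -10.4, 4.7]
grip_width: 0.0152
gripper_force: 59.0
[array([ 0.08985405, -8.98918906,  3.87226646])]
```

View pics/f5.png

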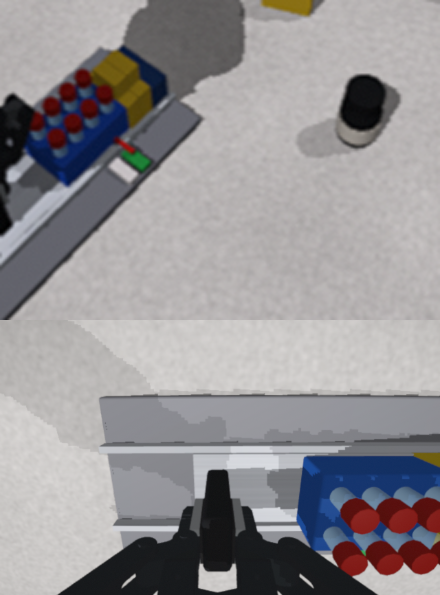

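In the picture the pointer stands over the green clip, both spacers are upright and pressed solid, and the push is about 9.5 N. I'll add a small trim and hand in.

```bash
python3 -m crank '[[0,0.001,0,0,-1],[0,0,0,0,-1],[0,0,0,0,-1],[0,0,0,0,-1]]' | grep -E "tcp|contact|clock"
python3 -c "
from bench import r
print(r.hand_in())"
```

```text
clock: 18.5
tcp_pos: [0.505, -0.1731, 0.0473]
contact_force: [0.6, -10.7, 3.9]
the job is handed in; nothing more can be done
None
```

Job handed in at about 18.5 s: one spacer added to make a stack of two, pointer over the green clip, and the gripper still holding the rack pressed against the stack at about 10 N.

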